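Snap a spent-blade capsule shut in the hand press

ROBOT

A 6-joint arm with a two-finger parallel gripper is mounted at the origin on a cart in front of the work surface, level with it; the furniture and walls round the work are solid. World frame = base frame: x ahead of the robot, y to its left, z up, the work surface at z = 0. Lengths are in m, angles in rad, forces in N, time in s.
With the tool pointing down it reaches from about 0.3 to 0.825 m from the base axis. Payload 5.4 kg.
Tool frame: the origin (TCP) lies between the finger pads; the fingertips stand 25 mm ahead of it and the grasp point (between the pads) lies 6 mm ahead of it; z points along the fingers, y is the line along which they close (so a half turn about z gives the same grasp; the last joint's range is limited). The gripper opens to 92 mm and grips with 3 to 60 N. Pads are 20 mm wide; open, the fingers measure 128 mm over their backs; the gripper's body (75 mm by 189 mm) begins 69 mm behind the grasp point.
Start: joints at [0.993, 0.158, 1.597, -0, 1.386, -0.21], TCP at [0.207, 0.537, 0.24] pointing down, gripper open.
Joint ranges: [-2.91, 2.91], [-0.94, 2.29], [0.18, 2.7], [-1.29, 4.43], [0.17, 2.64], [-3, 3]. Speed limits (rad/s): [2.57, 2.57, 3.14, 3.14, 3.14, 3.14].

INTERFACE

Orientations are given as [roll, pitch, yaw] about the fixed x, y, z axes, in that order (R = Rz(yaw) Ry(pitch) Rx(roll)).
In Python, from station import monitor, cams, order gives the robot as it stands.
- The arm moves only by the tool drive_tool, never from a script. Its argument "series" is a list of rows, each a list of 3 entries, a list of its own where there are three numbers: the gripper's target within -1 to 1 (shut at 1, half-way at 0, fully open at -1), then the shift along the tool's x, y, z in m, then the turn, a rotation vector about the tool's x, y, z in rad. A call has 1 to 10 rows; each row shifts and turns the commanded pose from where the row before left it, along the tool's axes as they then stand; what a row does not reach is not made up. A row lasts 1/10 s, in which the tool goes at most 50 mm and 8.59 degrees, less where a joint would pass 70% of its speed; a pose out of reach is approached as far as the arm can. A call with a gripper value outside its range is refused whole. The fingers move at their own pace and stop on an object; the grip force is fixed at half the most. Time passes only in rows, so rows that do not move let the fingers close. It gives the time, the measured TCP pose, the force, the opening and the grip force at its end, in the units of the state.
- monitor.state(): the state, without advancing time (a new reading comes with each control period).
- cams.get_image(name): name is "scene" or "top" or "wrist"; returns a dict with "color" (384x512x3 uint8, blue, green, red), "vfov" (degrees; the focal length in pixels is half the picture's height over the tangent of half this angle, whatever the lens; pixels are square), "cx", "cy" (the principal point, pixels), "cam_to_world" (4x4, takes a point from camera to world coordinates). Camera axes: x right, y up, looking along -z (the intrinsics and any distortion apply to the point x, -y, -z); pixel columns grow to the right and rows downward; lengths in m; the calibration is good to about 2 mm. A picture is of the moment at which its call begins. There is no depth.
- order.sign_off(): hands the job in; it is judged then, once.
The state is a dict: "time_s": time; "qpos": joint angles; "qd": joint speeds; "joint_torque": joint torques, N m; "position": TCP position; "ee_rot": TCP orientation; "ft_force": force on the tool from outside, world axes, zero at the start; "torque": the same for the moment, N m; "width": finger opening in m; "gripper_force": force on a finger pad.
Only numpy, scipy, OpenCV 4.12 (cv2) and the standard library are available. Lean on these libraries where they do the work, as an engineer would, in place of code of your own. Each camera call takes 0.05 s, during which the arm holds its last target. There are 200 camera calls.

TASK

Stand the open white blade capsule between the jaws of the small hand press, with its orange plug facing either one of the jaws, then squeeze the two red handles together until the plug gives and snaps fully home. Let the handles go, leave the shut capsule standing in the press, and leave the black capsule alone.

Things in the scene. Friction and masses are not known exactly. Their poses are not given: they have to be found in the camera images.
- capsule_mid (a point): centre of the loose white capsule (0.11 kg), half-way along and half-way up. 30 mm wide along its x, 36 high (z), 44 long along its y with the plug out: body y -22 to +12, 6 mm gap, orange plug flange (26 mm across, 4 thick) y +18 to +22. Grasp it across its 30 mm width, along x: squeezing it along y would push the plug in
- capsule_plug (a joint): travel of the orange plug into the white capsule in m: 0 is out (the start), 0.006 fully home. It resists up to about 12 N near 0.001, gives beyond 0.0035, then snaps home by itself and stays
- press_nest (a point): where the capsule is to stand: on the top of the fixed press's blue base plate (20 mm above the table), midway between the two steel jaws. x runs from handles to jaws, y across the jaws, z up; capsule y goes along this y, either way round. Jaws: open 66 mm apart, 40 long along x, tops 33 above this point. Pivot boss: 68 mm off towards -x, radius 13, top 43 above this point
- press_grip (a point): squeezing point midway between the two red handles, at their mid-height, 42 mm above the table (30 above the plywood); axes as press_nest. Handles are 14 mm round bars along x; over their outsides here 62 mm when open, about 35 when a capsule is shut. Squeeze both at once along y with 20 N or more (about 15 N resists); they spring open when let go
- handle_left (a joint): angle of the red handle on the press's +y side in rad: 0 is wide open, about 0.2 when the jaws have shut a capsule, 0.25 is its stop
- handle_right (a joint): the same for the red handle on the press's -y side; each handle turns independently about the same upright pin
- black_capsule: a black capsule of the same form, already shut (38 mm long), loose on the table; to be left alone. Origin on its underside, axes as the white one's

How it is judged:
By the outcome, as a careful person would: the job done as asked, in the order asked, and still so for the second after the job is handed in, with the robot touching nothing.
It also fails if it takes over 48 s, if anything falls off the work surface, if the arm or the gripper's body presses on something with over 40 N, if the wrist force passes 120 N, or if a joint passes its speed limit or range.

## Working session

There is one attempt and no reset: what is moved stays moved. The work goes in short steps, Python scripts to look and compute and a tool call to move; the robot and the scene stay as the last step left them, time stands still between calls to the robot, and variables do not carry over. Pictures are saved under pics/ and viewed, at most 10 in all, crops included, and the job is handed in when it is done.

Besides the shell and the picture viewer there is one more tool, called after "Emit:" as name(argument=value, ...) on one line, values as JSON. drive_tool: Moves the arm, as the interface text tells. Its arguments: {"type":"object","properties":{"series":{"type":"array","items":{"type":"array"}}},"required":["series"]}

```bash
mkdir -p pics; ls
python3 - <<'E'
from station import monitor,cams
import cv2,numpy as np
np.set_printoptions(precision=4,suppress=True)
for n in ["scene","top"]:
    d=cams.get_image(n);cv2.imwrite(f"pics/{n}0.png",d["color"])
    print(n,d.keys(),d["vfov"],d["cx"],d["cy"],d["cam_to_world"])
    for k in d:
        if k not in("color","vfov","cx","cy","cam_to_world"):print(k,d[k])
print(monitor.state())
E
```

```text
pics
scene dict_keys(['color', 'vfov', 'cx', 'cy', 'cam_to_world']) 50.60764382145385 248.3684395277162 196.50121609025751 [[-0.8881  0.2503 -0.3855  0.1623]
 [-0.4592 -0.5207  0.7197  0.8062]
 [-0.0206  0.8162  0.5774  0.5833]
 [ 0.      0.      0.      1.    ]]
top dict_keys(['color', 'vfov', 'cx', 'cy', 'cam_to_world']) 57.254940731998616 263.4679204008595 193.25196182080748 [[-0.0047  0.9908 -0.1354  0.4179]
 [-1.     -0.0043  0.0029  0.1672]
 [ 0.0023  0.1354  0.9908  0.9226]
 [ 0.      0.      0.      1.    ]]
{'time_s': 0.1, 'qpos': array([ 0.9929,  0.159 ,  1.5981,  0.    ,  1.3862, -0.2101]), 'qd': array([-0.001 , -0.0024, -0.002 , -0.0003, -0.0013, -0.0004]), 'joint_torque': array([  0.0005, -38.6505, -32.296 ,   0.0702,   0.034 ,  -0.    ]), 'position': array([0.2065, 0.5361, 0.2387]), 'ee_rot': array([-3.1399, -0.0004,  2.7738]), 'ft_force': array([-0.4037,  0.3997, -0.3184]), 'torque': array([-0.0216, -0.0182,  0.0211]), 'gripper_force': 0.0, 'width': 0.09188306419986533}
```

View pics/scene0.png

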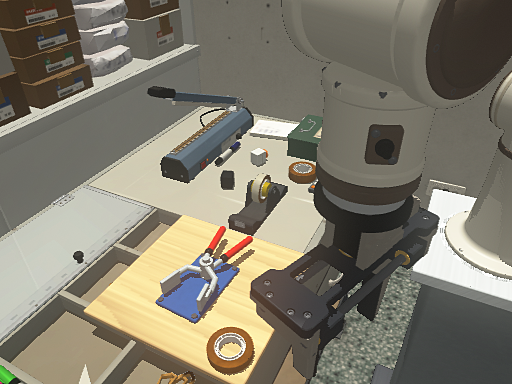

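View pics/top0.png

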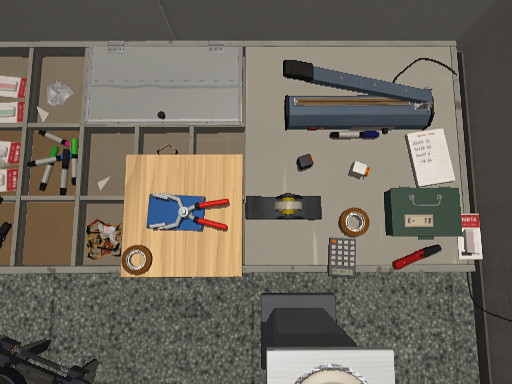

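The top view shows the white capsule at about (358,169), the black one at (305,161), and the press at (150–230, 195–230) with its handles pointing right (-y). I'll enlarge both areas.

Run:
```python
import cv2,numpy as np
t=cv2.imread("pics/top0.png");s=cv2.imread("pics/scene0.png")
a=cv2.resize(t[185:239,140:236],None,fx=8,fy=8,interpolation=cv2.INTER_CUBIC)[:, :768]
b=cv2.resize(t[152:187,335:383],None,fx=8,fy=8,interpolation=cv2.INTER_CUBIC)[:168*1]
b=cv2.resize(t[156:184,340:376],None,fx=6,fy=6,interpolation=cv2.INTER_CUBIC)
c=cv2.resize(s[142:170,244:274],None,fx=6,fy=6,interpolation=cv2.INTER_CUBIC)
o=np.zeros((600,768,3),np.uint8);o[:432]=a;o[432:600,:216]=b;o[432:600,300:480]=c
cv2.imwrite("pics/crop1.png",o)
```

```text
(no output)
```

View pics/crop1.png

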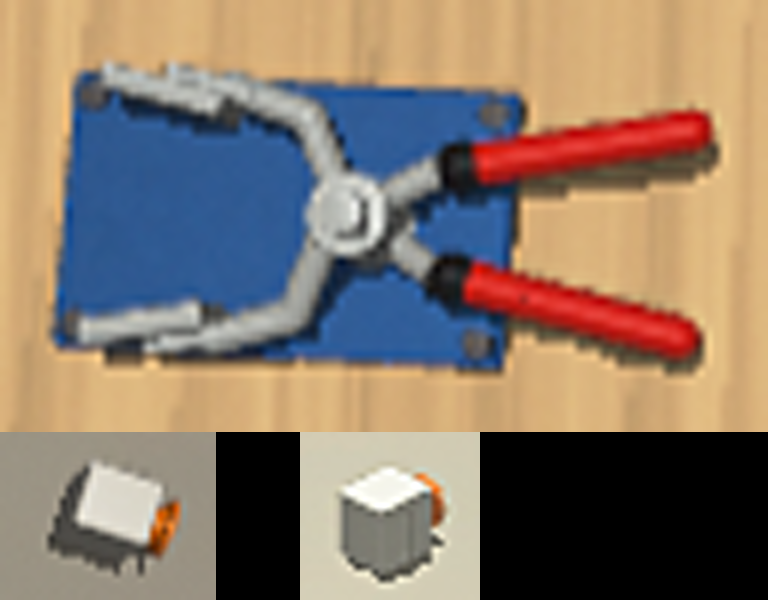

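```bash
cat > h.py <<'E'
from station import monitor,cams,order
import cv2,numpy as np
np.set_printoptions(precision=4,suppress=True)
def w(d,uv,z):
    uv=np.atleast_2d(np.array(uv,float));f=d["color"].shape[0]/2/np.tan(np.radians(d["vfov"]/2))
    r=np.c_[(uv[:,0]-d["cx"])/f,-(uv[:,1]-d["cy"])/f,-np.ones(len(uv))]@d["cam_to_world"][:3,:3].T
    o=d["cam_to_world"][:3,3];return o+r*((np.array(z)-o[2])/r[:,2])[:,None] if np.ndim(z) else o+r*((z-o[2])/r[:,2:])
def px(uv,off,s): return (np.array(uv,float)+.5)/s-.5+np.array(off)
def proj(d,P):
    f=d["color"].shape[0]/2/np.tan(np.radians(d["vfov"]/2))
    c=(np.atleast_2d(P)-d["cam_to_world"][:3,3])@d["cam_to_world"][:3,:3]
    return np.c_[d["cx"]+f*c[:,0]/-c[:,2],d["cy"]-f*c[:,1]/-c[:,2]]
E
python3 - <<'E'
from h import *
d=cams.get_image("top");s=cams.get_image("scene")
P=w(d,px([(80,72),(525,95),(500,368),(55,345)],(140,185),8),.020);print("plate",P[:,:2],P.mean(0),np.linalg.norm(np.diff(P,axis=0),axis=1))
print("boss",w(d,px([(347,212)],(140,185),8),.063))
J=w(d,px([(80,330),(200,310),(105,72),(222,105)],(140,185),8),.053);print("jaws",J[:,:2],J.mean(0))
H=w(d,px([(470,280),(690,340),(475,163),(700,127)],(140,185),8),.045);print("handles",H[:,:2])
C=w(d,px([(93,30),(163,55),(147,111),(78,88)],(340,156),6),.036);print("cap",C[:,:2],C.mean(0),np.linalg.norm(np.diff(C,axis=0),axis=1))
C=w(s,px([(340-300,490-432),(392-300,465-432),(432-300,483-432),(382-300,511-432)],(244,142),6),.036);print("cap scene",C[:,:2],C.mean(0))
print("orange top cam",w(d,px([(167,527-432)],(340,156),6),.018))
E
```

```text
plate [[0.5417 0.4592]
 [0.5336 0.3152]
 [0.4459 0.3216]
 [0.4538 0.4638]] [0.4938 0.39   0.02  ] [0.1442 0.088  0.1424]
boss [[0.4922 0.362  0.063 ]]
jaws [[0.4571 0.4454]
 [0.463  0.4087]
 [0.5372 0.4408]
 [0.5267 0.404 ]] [0.496  0.4247 0.053 ]
handles [[0.4724 0.3272]
 [0.4535 0.2585]
 [0.509  0.3264]
 [0.52   0.2561]]
cap [[ 0.6231 -0.072 ]
 [ 0.612  -0.1017]
 [ 0.5876 -0.0937]
 [ 0.5977 -0.0646]] [ 0.6051 -0.083   0.036 ] [0.0316 0.0257 0.0308]
cap scene [[ 0.6227 -0.071 ]
 [ 0.6116 -0.1029]
 [ 0.5872 -0.0951]
 [ 0.5965 -0.0617]] [ 0.6045 -0.0827  0.036 ]
orange top cam [[ 0.5981 -0.1081  0.018 ]]
```

Emit:
drive_tool(series=[[-1,[-0.03,-0.022,0],[0,0,0]],[-1,[-0.03,-0.022,0],[0,0,0]],[-1,[-0.03,-0.022,0],[0,0,0]],[-1,[-0.03,-0.022,0],[0,0,0]],[-1,[-0.03,-0.022,0],[0,0,0]],[-1,[-0.03,-0.022,0],[0,0,0]],[-1,[-0.03,-0.022,0],[0,0,0]],[-1,[-0.03,-0.022,0],[0,0,0]],[-1,[-0.03,-0.022,0],[0,0,0]],[-1,[-0.03,-0.022,0],[0,0,0]]])

```text
time_s: 1.2
position: [0.4081, 0.222, 0.2396]
ee_rot: [3.141, 0.0, 2.774]
ft_force: [1.3, -0.8, -0.8]
width: 0.0916
gripper_force: 0.0
```

Emit:
drive_tool(series=[[-1,[-0.03,-0.022,0],[0,0,0]],[-1,[-0.03,-0.022,0],[0,0,0]],[-1,[-0.03,-0.022,0],[0,0,0]],[-1,[-0.03,-0.022,0],[0,0,0]],[-1,[-0.03,-0.022,0],[0,0,0]],[-1,[-0.03,-0.022,0],[0,0,0]],[-1,[-0.03,-0.022,0],[0,0,0]],[-1,[-0.03,-0.022,0],[0,0,0]],[-1,[-0.03,-0.022,0],[0,0,0]],[-1,[-0.03,-0.022,0],[0,0,0]]])

```text
time_s: 2.2
position: [0.6089, -0.0912, 0.2393]
ee_rot: [3.142, -0.0, 2.774]
ft_force: [-0.2, 0.7, 0.5]
width: 0.0921
gripper_force: 0.0
```

Emit:
drive_tool(series=[[-1,[0,0,0],[0,0,0.1407]],[-1,[0,0,0],[0,0,0.1407]],[-1,[0,0,0],[0,0,0.1407]],[-1,[0,0,0],[0,0,0.1407]],[-1,[0,0,0],[0,0,0.1407]],[-1,[0,0,0],[0,0,0.1407]],[-1,[0,0,0],[0,0,0.1407]],[-1,[0,0,0],[0,0,0.1407]],[-1,[0,0,0],[0,0,0.1407]],[-1,[0,0,0],[0,0,0.1407]]])

```text
time_s: 3.2
position: [0.6082, -0.0897, 0.2392]
ee_rot: [-3.141, -0.0, 1.361]
ft_force: [0.2, 0.1, -0.1]
width: 0.0917
gripper_force: 0.0
```

Emit:
drive_tool(series=[[-1,[0,0,0],[0,0,0.1407]],[-1,[0,0,0],[0,0,0]],[-1,[0,0,0],[0,0,0]]])

```text
time_s: 3.5
position: [0.6083, -0.0897, 0.2393]
ee_rot: [-3.141, 0.0, 1.229]
ft_force: [0.6, 0.2, -0.1]
width: 0.0913
gripper_force: 0.0
```

Run:
```python
from h import *
d=cams.get_image("wrist");o=cv2.resize(d["color"],(768,576),interpolation=cv2.INTER_CUBIC);cv2.imwrite("pics/wr1.png",o)
s=monitor.state();print(s["time_s"],s["position"],s["ee_rot"],s["qpos"],d["cam_to_world"])
```

```text
3.55 [ 0.6083 -0.0897  0.2394] [-3.1412  0.      1.229 ] [-0.3427  0.2609  1.4785 -0.      1.4026 -0.0009] [[ 0.9423  0.3204  0.0972  0.6356]
 [-0.3349  0.9031  0.2687 -0.0141]
 [-0.0017 -0.2858  0.9583  0.385 ]
 [ 0.      0.      0.      1.    ]]
```

View pics/wr1.png

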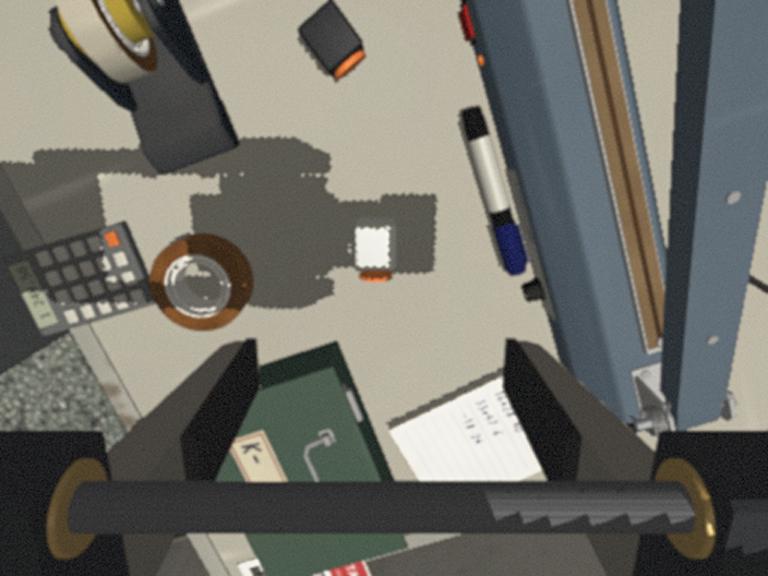

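Wrist view: the capsule is square to the tool, with its top face at (356–391, 227–269)/1.5 and the plug below it. The heat sealer is on the right, so I'll check clearance to it and refine the capsule position.

Run:
```python
from h import *
d=cams.get_image("wrist");t=cams.get_image("top");s=monitor.state()
C=w(d,px([(356,227),(391,227),(391,269),(356,269)],(0,0),1.5),.036);print(C[:,:2],C.mean(0),np.linalg.norm(np.diff(C,axis=0),axis=1))
print("plug",w(d,px([(375,276)],(0,0),1.5),.025))
b=C.mean(0)[:2]
y=s["ee_rot"][2];X=np.array([np.cos(y),np.sin(y)]);Y=np.array([np.sin(y),-np.cos(y)])
m=b-X*.005   # plug towards -tool x
D=m-s["position"][:2];print("mid",m,"shift tool",D@X,D@Y)
for z in(.0,.06,.12,.15):print(z,w(t,[(358,130),(358,97),(358,86)],z)[:,0])
```

```text
[[ 0.5984 -0.0651]
 [ 0.6218 -0.0734]
 [ 0.6116 -0.1025]
 [ 0.5876 -0.094 ]] [ 0.6048 -0.0837  0.036 ] [0.0248 0.0308 0.0254]
plug [[ 0.5977 -0.1064  0.025 ]]
mid [ 0.6032 -0.0884] shift tool -0.0004903230395791581 -0.00533817463937974
0.0 [0.7162 0.8102 0.8421]
0.06 [0.6968 0.7847 0.8145]
0.12 [0.6774 0.7592 0.7869]
0.15 [0.6677 0.7464 0.7731]
```

Emit:
drive_tool(series=[[-1,[0.004,-0.0053,0.02],[0,0,0]],[-1,[0,0,0.03],[0,0,0]],[-1,[0,0,0.03],[0,0,0]],[-1,[0,0,0.03],[0,0,0]],[-1,[0,0,0.03],[0,0,0]],[-1,[0,0,0.025],[0,0,0]],[-1,[0,0,0.02],[0,0,0]],[-1,[0,0,0.012],[0,0,0]],[-1,[0,0,0.008],[0,0,0]],[-1,[0,0,0],[0,0,0]]])

```text
time_s: 4.65
position: [0.6044, -0.0841, 0.034]
ee_rot: [-3.14, 0.0, 1.226]
ft_force: [0.3, 0.7, -0.5]
width: 0.0921
gripper_force: 0.0
```

Emit:
drive_tool(series=[[0.5,[0,0,0],[0,0,0]],[0.5,[0,0,0],[0,0,0]],[0.5,[0,0,0],[0,0,0]],[0.5,[0,0,0],[0,0,0]],[0.5,[0,0,0],[0,0,0]],[0.5,[0,0,0],[0,0,0]],[0.5,[0,0,0],[0,0,0]],[0.5,[0,0,0],[0,0,0]]])

```text
time_s: 5.45
position: [0.6048, -0.0843, 0.0346]
ee_rot: [3.141, 0.0, 1.226]
ft_force: [0.4, 0.2, -0.8]
width: 0.0299
gripper_force: 0.4
```

Emit:
drive_tool(series=[[1,[0,0,0],[0,0,0]],[1,[0,0,0],[0,0,0]],[1,[0,0,0],[0,0,0]],[1,[0,0,-0.01],[0,0,0]],[1,[0,0,-0.025],[0,0,0]],[1,[0,0,-0.035],[0,0,0]],[1,[0,0,-0.035],[0,0,0]],[1,[0,0,-0.035],[0,0,0]],[1,[0,0,-0.025],[0,0,0]],[1,[0,0,-0.015],[0,0,0]]])

```text
time_s: 6.45
position: [0.6057, -0.0845, 0.218]
ee_rot: [3.138, -0.0, 1.226]
ft_force: [-0.2, -0.1, -1.4]
width: 0.0299
gripper_force: 30.0
```

Emit:
drive_tool(series=[[1,[0,0,0],[0,0,-0.143]],[1,[0,0,0],[0,0,-0.143]],[1,[0,0,0],[0,0,-0.143]],[1,[0,0,0],[0,0,-0.143]],[1,[0,0,0],[0,0,-0.143]],[1,[0,0,0],[0,0,-0.143]],[1,[0,0,0],[0,0,-0.143]],[1,[0,0,0],[0,0,-0.143]],[1,[0,0,0],[0,0,-0.143]],[1,[0,0,0],[0,0,-0.143]]])

```text
time_s: 7.45
position: [0.6042, -0.084, 0.2138]
ee_rot: [-3.141, -0.002, 2.662]
ft_force: [0.2, -0.4, -0.8]
width: 0.0297
gripper_force: 30.0
```

Emit:
drive_tool(series=[[1,[0,0,0],[0,0,-0.143]],[1,[0,0,0],[0,0,-0.143]],[1,[0,0,0],[0,0,-0.143]],[1,[0.0089,0.0315,0],[0,0,0]],[1,[0.0089,0.0315,0],[0,0,0]],[1,[0.0089,0.0315,0],[0,0,0]],[1,[0.0089,0.0315,0],[0,0,0]],[1,[0.0089,0.0315,0],[0,0,0]],[1,[0.0089,0.0315,0],[0,0,0]],[1,[0.0089,0.0315,0],[0,0,0]]])

```text
time_s: 8.45
position: [0.554, 0.1407, 0.214]
ee_rot: [-3.141, -0.002, 3.085]
ft_force: [0.4, -0.8, -0.8]
width: 0.03
gripper_force: 30.0
```

Emit:
drive_tool(series=[[1,[0.0089,0.0315,0],[0,0,0]],[1,[0.0089,0.0315,0],[0,0,0]],[1,[0.0089,0.0315,0],[0,0,0]],[1,[0.0089,0.0315,0],[0,0,0]],[1,[0.0089,0.0315,0],[0,0,0]],[1,[0.0089,0.0315,0],[0,0,0]],[1,[0.0089,0.0315,0],[0,0,0]],[1,[0.0089,0.0315,0],[0,0,0]],[1,[0.0089,0.0315,0],[0,0,0]],[1,[0,0,0],[0,0,0]]])

```text
time_s: 9.45
position: [0.489, 0.43, 0.2137]
ee_rot: [3.141, -0.002, 3.089]
ft_force: [0.7, 0.5, -1.2]
width: 0.0299
gripper_force: 30.0
```

Run:
```python
from h import *
d=cams.get_image("wrist");o=cv2.resize(d["color"],(768,576),interpolation=cv2.INTER_CUBIC);cv2.imwrite("pics/wr2.png",o)
s=monitor.state();print(s["time_s"],s["position"],s["ee_rot"],s["qpos"],d["cam_to_world"])
```

```text
9.5 [0.4899 0.4281 0.2137] [-3.1405 -0.0014  3.0879] [ 0.5329  0.3708  1.3936 -0.0001  1.3789 -0.9842] [[ 0.0525 -0.9578 -0.2824  0.4086]
 [ 0.9986  0.0506  0.0141  0.4336]
 [ 0.0008 -0.2828  0.9592  0.3594]
 [ 0.      0.      0.      1.    ]]
```

View pics/wr2.png

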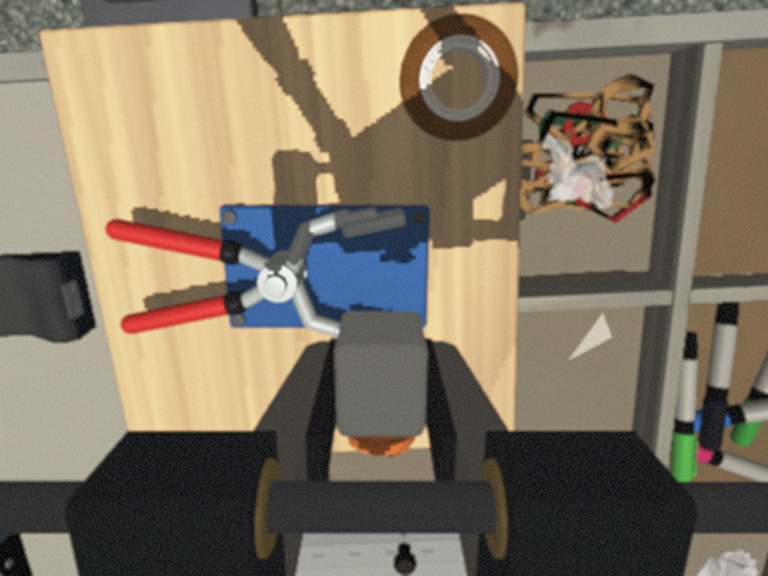

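Wrist view: the capsule is in the fingers with its plug at the bottom (380,446). The plate corners are (221,205), (429,205), (427,326) and (231,327), and the boss is at (277,282). Next I'll compute the press pose from this.

Run:
```python
from h import *
d=cams.get_image("wrist");s=monitor.state()
f=lambda p,z:w(d,px(p,(0,0),1.5),z)[:,:2]
P=f([(221,205),(429,205),(427,326),(231,327)],.02);print("plate",P,P.mean(0),"yaw",np.degrees(np.arctan2(*(P[1]-P[0])[::-1])),np.degrees(np.arctan2(*(P[2]-P[3])[::-1])),np.linalg.norm(np.diff(P,axis=0),axis=1))
print("boss",f([(277,282)],.063))
print("jaw",f([(343,227),(403,215)],.053))
print("handles",f([(115,229),(222,249),(130,324),(228,303)],.044))
C=f([(337,362),(424,362),(424,430),(337,430)],.21);print(C,C.mean(0))
```

```text
plate [[0.4463 0.3209]
 [0.4539 0.4623]
 [0.5418 0.4585]
 [0.5349 0.3154]] [0.4942 0.3893] yaw 86.92609497003234 87.24786869328813 [0.1416 0.088  0.1433]
boss [[0.4908 0.3629]]
jaw [[0.4603 0.4056]
 [0.4549 0.4431]]
handles [[0.4553 0.2587]
 [0.472  0.3253]
 [0.5202 0.2555]
 [0.5089 0.324 ]]
[[0.4787 0.4138]
 [0.4803 0.4423]
 [0.5058 0.4416]
 [0.5042 0.4118]] [0.4922 0.4274]
```

Emit:
drive_tool(series=[[1,[-0.0014,0,0.02],[0,0,0]],[1,[0,0,0.03],[0,0,0]],[1,[0,0,0.03],[0,0,0]],[1,[0,0,0.03],[0,0,0]],[1,[0,0,0.02],[0,0,0]],[1,[0,0,0.012],[0,0,0]],[1,[0,0,0.008],[0,0,0]],[1,[0,0,0.004],[0,0,0]],[1,[0,0,0],[0,0,0]],[1,[0,0,0],[0,0,0]]])

```text
time_s: 10.55
position: [0.4932, 0.4273, 0.0618]
ee_rot: [3.141, 0.002, 3.085]
ft_force: [-0.3, 0.9, -0.9]
width: 0.0301
gripper_force: 30.0
```

Emit:
drive_tool(series=[[1,[0.001,0,0.003],[0,0,0]],[1,[0,0,0.002],[0,0,0]],[1,[0,0,0.001],[0,0,0]],[1,[0,0,0],[0,0,0]]])

```text
time_s: 10.95
position: [0.4915, 0.4271, 0.0546]
ee_rot: [3.142, 0.0, 3.085]
ft_force: [0.4, -0.6, -1.1]
width: 0.0297
gripper_force: 30.0
```

Run:
```python
from h import *
o=[]
for n,a in(("scene",(240,310,145,235)),("top",(185,239,140,200))):
    d=cams.get_image(n);r=a;o.append(cv2.resize(d["color"][r[0]:r[1],r[2]:r[3]],(390,400),interpolation=cv2.INTER_CUBIC))
cv2.imwrite("pics/place.png",np.hstack(o));s=monitor.state();print(s["position"],s["ft_force"],s["time_s"])
```

```text
[0.4915 0.427  0.0546] [ 0.033  -0.1332 -0.3193] 11.05
```

View pics/place.png

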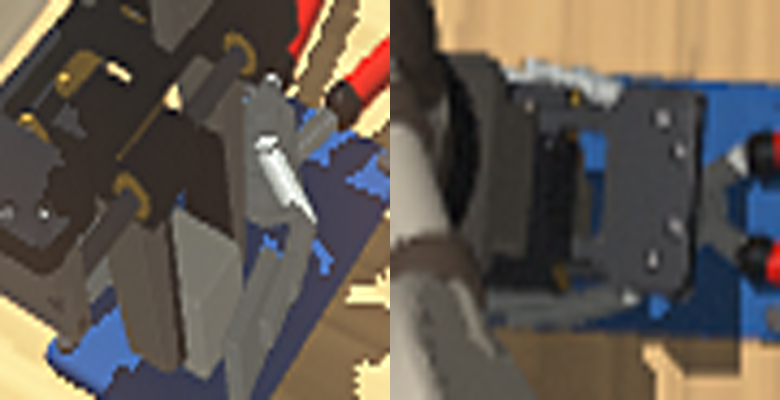

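The capsule is down between the jaws, almost on the plate. I'll feel for contact.

Emit:
drive_tool(series=[[1,[0,0,0.0007],[0,0,0]],[1,[0,0,0],[0,0,0]],[1,[0,0,0],[0,0,0]]])

```text
time_s: 11.35
position: [0.4915, 0.427, 0.0546]
ee_rot: [-3.142, 0.0, 3.085]
ft_force: [-3.5, -1.3, 4.9]
width: 0.0297
gripper_force: 30.0
```

Emit:
drive_tool(series=[[1,[0,0,0.0007],[0,0,0]],[1,[0,0,0],[0,0,0]],[1,[0,0,0],[0,0,0]]])

```text
time_s: 11.65
position: [0.4915, 0.4271, 0.0546]
ee_rot: [-3.141, -0.0, 3.085]
ft_force: [-4.4, -3.7, 9.5]
width: 0.0297
gripper_force: 30.0
```

Contact. I'll release to half-open, then lift straight up.

Emit:
drive_tool(series=[[1,[0,0,-0.0012],[0,0,0]],[0.2,[0,0,0],[0,0,0]],[0.2,[0,0,0],[0,0,0]],[0.2,[0,0,0],[0,0,0]],[0,[0,0,0],[0,0,0]],[0,[0,0,-0.005],[0,0,0]],[0,[0,0,-0.02],[0,0,0]],[0,[0,0,-0.03],[0,0,0]],[0,[0,0,-0.04],[0,0,0]],[0,[0,0,-0.04],[0,0,0]]])

```text
time_s: 12.65
position: [0.4912, 0.4268, 0.1908]
ee_rot: [-3.141, -0.001, 3.085]
ft_force: [0.6, -0.3, 1.2]
width: 0.0458
gripper_force: 0.0
```

Emit:
drive_tool(series=[[-1,[0.003,-0.04,0],[0,0,0]],[-1,[0,-0.04,0],[0,0,0]],[-1,[0,-0.04,0],[0,0,0]],[-1,[0,0,0],[0,0,0]],[-1,[0,0,0],[0,0,0]]])

```text
time_s: 13.15
position: [0.4819, 0.307, 0.19]
ee_rot: [3.141, 0.001, 3.084]
ft_force: [0.8, 0.5, 0.5]
width: 0.084
gripper_force: 0.0
```

Run:
```python
from h import *
t=cams.get_image("top");d=cams.get_image("wrist");s=monitor.state();print(s["time_s"],s["position"],s["ee_rot"],s["width"])
cv2.imwrite("pics/top2_raw.png",t["color"])
o=np.zeros((588,512,3),np.uint8);o[:384]=d["color"];o[384:]=cv2.resize(t["color"][187:238,140:200],None,fx=4,fy=4,interpolation=cv2.INTER_CUBIC)[:, :].repeat(1,0)[:204,:240].shape and 0
a=cv2.resize(t["color"][187:238,140:240],None,fx=4,fy=4,interpolation=cv2.INTER_CUBIC);o[384:588,:400]=a
cv2.imwrite("pics/after.png",o)
```

```text
13.25 [0.4819 0.3081 0.1898] [3.1409 0.0007 3.0856] 0.09103077730970348
```

View pics/after.png

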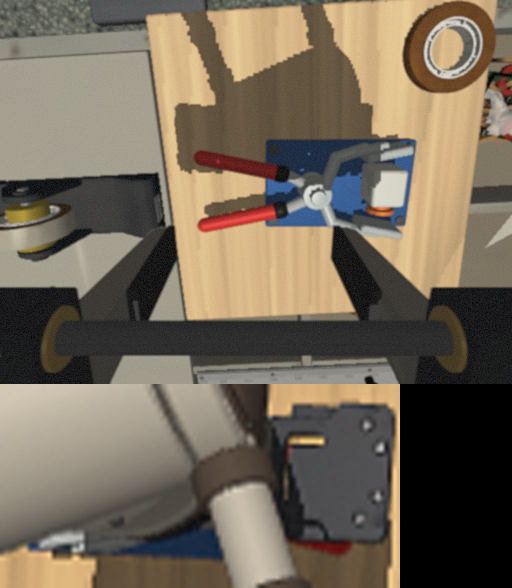

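Wrist view: the capsule stands between the jaws with its top face at (361–407, 170–208) and the plug towards the lower jaw. The handles run (203,159)–(278,173) and (208,225)–(275,212).

Run:
```python
from h import *
d=cams.get_image("wrist");s=monitor.state()
f=lambda p,z:w(d,p,z)[:,:2]
C=f([(368,170),(407,171),(403,208),(361,206)],.056);print("cap",C,C.mean(0))
print("jaw",f([(353,160),(409,150),(360,221),(401,236)],.053))
H=f([(203,159),(278,173),(208,225),(275,212)],.045);print("H",H)
P=f([(267,139),(416,139),(408,226),(267,226)],.02);print(P,P.mean(0))
a=np.radians(87);ux=np.array([np.cos(a),np.sin(a)]);uy=np.array([-ux[1],ux[0]])
o=np.array([.4942,.3893])
q=[((h-o)@ux,(h-o)@uy) for h in H];print("press coords about plate centre",np.array(q))
for X in(-.08,-.09,-.1,-.11):
    y=[np.interp(X,[q[i][0],q[i+1][0]],[q[i][1],q[i+1][1]]) for i in(0,2)];print(X,y[0]-y[1],np.mean(y),o+ux*X+uy*np.mean(y))
```

```text
cap [[0.4714 0.4075]
 [0.4742 0.4413]
 [0.5082 0.4403]
 [0.5041 0.4026]] [0.4895 0.4229]
jaw [[0.4625 0.3951]
 [0.4564 0.443 ]
 [0.5198 0.4032]
 [0.537  0.4418]]
H [[0.4558 0.264 ]
 [0.4723 0.3303]
 [0.5191 0.2624]
 [0.5096 0.3262]]
[[0.4447 0.3226]
 [0.4527 0.4641]
 [0.542  0.4634]
 [0.5338 0.3186]] [0.4933 0.3922]
press coords about plate centre [[-0.1271  0.0318]
 [-0.0601  0.0187]
 [-0.1254 -0.0315]
 [-0.0622 -0.0187]]
-0.08 0.04491274214530796 0.00016535566842369384 [0.4898 0.3094]
-0.09 0.04889304826856351 0.00012670750815813384 [0.4894 0.2994]
-0.1 0.05287335439181907 8.805934789257383e-05 [0.4889 0.2894]
-0.11 0.056853660515074615 4.9411187627013825e-05 [0.4884 0.2795]
```

Emit:
drive_tool(series=[[-1,[0,0,0],[0,0,0.1425]],[-1,[0,0,0],[0,0,0.1425]],[-1,[0,0,0],[0,0,0.1425]],[-1,[0,0,0],[0,0,0.1425]],[-1,[0,0,0],[0,0,0.1425]],[-1,[0,0,0],[0,0,0.1425]],[-1,[0,0,0],[0,0,0.1425]],[-1,[0,0,0],[0,0,0.1425]],[-1,[0,0,0],[0,0,0.1425]],[-1,[0,0,0],[0,0,0.1425]]])

```text
time_s: 14.3
position: [0.4817, 0.3085, 0.1894]
ee_rot: [3.142, -0.0, 1.656]
ft_force: [0.9, -0.3, 0.4]
width: 0.0917
gripper_force: 0.0
```

Emit:
drive_tool(series=[[-1,[0,0,0],[0,0,0.1425]],[-1,[-0.0126,0.0078,0],[0,0,0]],[-1,[0,0,0],[0,0,0]],[-1,[0,0,0],[0,0,0]]])

```text
time_s: 14.7
position: [0.4891, 0.2942, 0.1894]
ee_rot: [-3.142, -0.0, 1.519]
ft_force: [-0.4, 0.2, 0.6]
width: 0.092
gripper_force: 0.0
```

Emit:
drive_tool(series=[[-1,[0,0,0.02],[0,0,0]],[-1,[0,0,0.03],[0,0,0]],[-1,[0,0,0.03],[0,0,0]],[-1,[0,0,0.025],[0,0,0]],[-1,[0,0,0.018],[0,0,0]],[-1,[0,0,0.01],[0,0,0]],[-1,[0,0,0.007],[0,0,0]],[-1,[0,0,0],[0,0,0]],[-1,[0,0,0],[0,0,0]]])

```text
time_s: 15.6
position: [0.4895, 0.2946, 0.0503]
ee_rot: [3.14, -0.001, 1.518]
ft_force: [0.4, -0.9, -0.1]
width: 0.0921
gripper_force: 0.0
```

Emit:
drive_tool(series=[[-0.2,[0,0,0],[0,0,0]],[-0.2,[0,0,0],[0,0,0]],[-0.2,[0,0,0],[0,0,0]],[-0.2,[0,0,0],[0,0,0]],[-0.2,[0,0,0],[0,0,0]],[-0.2,[0,0,0],[0,0,0]]])

```text
time_s: 16.2
position: [0.4888, 0.2942, 0.0494]
ee_rot: [-3.142, 0.0, 1.518]
ft_force: [-0.1, -2.0, 1.0]
width: 0.0552
gripper_force: 1.1
```

Both handles are being moved (55 mm), so I'll squeeze in stages.

Emit:
drive_tool(series=[[0.0,[0,0,0],[0,0,0]],[0.0,[0,0,0],[0,0,0]],[0.0,[0,0,0],[0,0,0]],[0.1,[0,0,0],[0,0,0]],[0.1,[0,0,0],[0,0,0]],[0.1,[0,0,0],[0,0,0]]])

```text
time_s: 16.8
position: [0.489, 0.2939, 0.0493]
ee_rot: [3.141, 0.001, 1.518]
ft_force: [1.3, -4.9, -1.2]
width: 0.0415
gripper_force: 8.6
```

Emit:
drive_tool(series=[[0.25,[0,0,0],[0,0,0]],[0.25,[0,0,0],[0,0,0]],[0.25,[0,0,0],[0,0,0]],[1,[0,0,0],[0,0,0]],[1,[0,0,0],[0,0,0]],[1,[0,0,0],[0,0,0]],[1,[0,0,0],[0,0,0]],[1,[0,0,0],[0,0,0]]])

```text
time_s: 17.6
position: [0.4888, 0.2939, 0.0493]
ee_rot: [-3.142, 0.001, 1.518]
ft_force: [1.0, -5.9, 0.3]
width: 0.0323
gripper_force: 30.0
```

Shut at 32 mm with 30 N. Now I'll release, lift, and look.

Emit:
drive_tool(series=[[0.1,[0,0,0],[0,0,0]],[0.1,[0,0,0],[0,0,0]],[-0.1,[0,0,0],[0,0,0]],[-0.1,[0,0,0],[0,0,0]],[-0.3,[0,0,0],[0,0,0]],[-0.3,[0,0,0],[0,0,0]],[-1,[0,0,0],[0,0,0]],[-1,[0,0,0],[0,0,0]],[-1,[0,0,0],[0,0,0]],[-1,[0,0,0],[0,0,0]]])

```text
time_s: 18.6
position: [0.4887, 0.2942, 0.0493]
ee_rot: [-3.141, 0.0, 1.518]
ft_force: [0.3, 0.4, 0.9]
width: 0.0892
gripper_force: 0.0
```

Emit:
drive_tool(series=[[-1,[0,0,-0.01],[0,0,0]],[-1,[0,0,-0.03],[0,0,0]],[-1,[0,0,-0.04],[0,0,0]],[-1,[0,0,-0.04],[0,0,0]],[-1,[-0.04,0,-0.02],[0,0,0]],[-1,[-0.04,0,0],[0,0,0]],[-1,[-0.04,0,0],[0,0,0]],[-1,[-0.02,0,0],[0,0,0]],[-1,[0,0,0],[0,0,0]],[-1,[0,0,0],[0,0,0]]])

```text
time_s: 19.6
position: [0.4816, 0.1547, 0.1901]
ee_rot: [3.141, -0.001, 1.517]
ft_force: [-0.1, -0.3, 0.4]
width: 0.0921
gripper_force: 0.0
```

Run:
```python
from h import *
t=cams.get_image("scene");d=cams.get_image("top");w_=cams.get_image("wrist");s=monitor.state();print(s["time_s"],s["position"],s["width"])
a=cv2.resize(t["color"][235:325,150:265],(400,313),interpolation=cv2.INTER_CUBIC)
b=cv2.resize(d["color"][185:239,140:236],(400,225),interpolation=cv2.INTER_CUBIC)
c=cv2.resize(w_["color"],(400,300))
o=np.zeros((540,800,3),np.uint8);o[:313,:400]=a;o[313:538,:400]=b;o[:300,400:]=c;cv2.imwrite("pics/fin.png",o)
```

```text
19.75 [0.4814 0.1555 0.1896] 0.09204956575470734
```

View pics/fin.png

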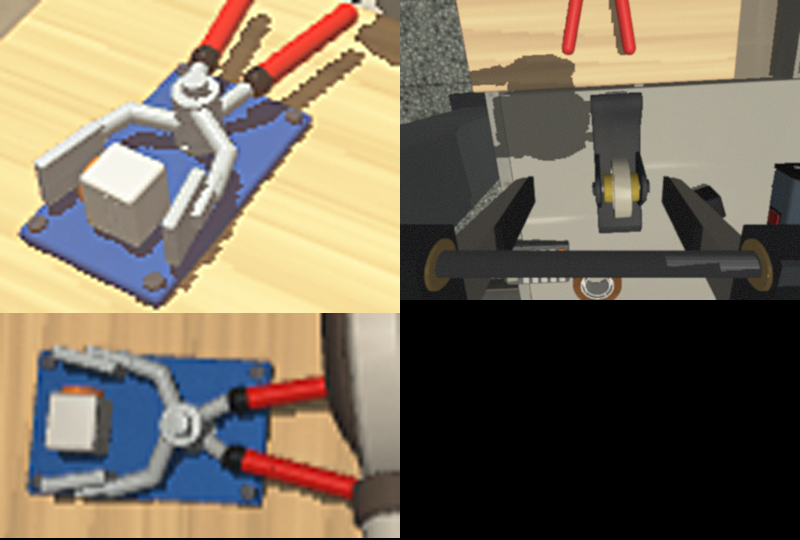

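The capsule is still standing and the handles have sprung open. I'll take one close look at the plug gap from above its side.

Emit:
drive_tool(series=[[-1,[0.035,0.02,0],[0,0,0]],[-1,[0.035,0.025,0],[0,0,0]],[-1,[0.035,0.025,0],[0,0,0]],[-1,[0.025,0.02,0],[0,0,0]],[-1,[0,0,0],[0,0,0]],[-1,[0,0,0],[0,0,0]]])

```text
time_s: 20.35
position: [0.5776, 0.2806, 0.1887]
ee_rot: [-3.14, 0.001, 1.52]
ft_force: [0.2, 0.7, 0.4]
width: 0.0915
gripper_force: 0.0
```

Run:
```python
from h import *
d=cams.get_image("wrist");u,v=proj(d,[(.496,.427,.04)])[0].astype(int);print(u,v)
y0,x0=max(v-55,0),max(u-75,0)
cv2.imwrite("pics/plug.png",cv2.resize(d["color"][y0:y0+110,x0:x0+150],None,fx=5,fy=5,interpolation=cv2.INTER_CUBIC))
```

```text
142 11
```

View pics/plug.png

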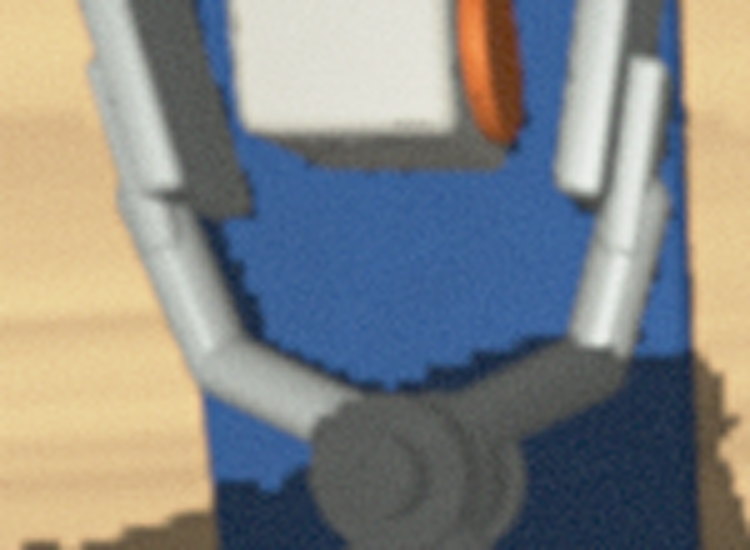

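The orange flange at (460–520, 0–145) sits flush against the white body with no gap, and both jaws are open and clear. Handing in.

```bash
python3 -c "
from station import order
print(order.sign_off())"
```

```text
the job is handed in; nothing more can be done
None
```

The white capsule is standing in the press with its plug snapped home, the handles are open again, the black capsule was not touched, and the job was handed in at about 20 s of the 48 s allowed.

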